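# Transfer mould inserts to the carrier of the opposite mould half, in mirrored order

## Robot

A 6-joint arm with a two-finger parallel gripper is mounted at the origin on a cart in front of the work surface, level with it; the furniture and walls round the work are solid. World frame = base frame: x ahead of the robot, y to its left, z up, the work surface at z = 0. Lengths are in mm, angles in rad, forces in N, time in s.
With the tool pointing down it reaches from about 300 to 875 mm from the base axis. Payload 4.2 kg.
Tool frame: the origin (TCP) lies where the fingers leave the gripper's body, on its centre line; the fingertips stand env.nose_length ahead of it and the grasp point (between the pads) lies 54 mm ahead of it (env.nose_length is the distance from the TCP to the fingertips, in mm); z points along the fingers, y is the line along which they close (so a half turn about z gives the same grasp; the last joint's range is limited). The gripper opens to 85 mm and grips with 20 to 120 N. Pads are 22 mm wide; open, the fingers measure 114 mm over their backs; the gripper's body (76 mm by 85 mm) begins 54 mm behind the grasp point. The pads swing forward as they close: fully open they stand 13 mm farther back than shut.
Start: joints at [1.092, 0.32, 1.565, -0, 1.257, -0.02], TCP at [254.653, 515.544, 303.938] pointing down, gripper open.
Joint ranges: [-3.11, 3.11], [-0.84, 2.01], [0.21, 2.61], [-1.34, 4.49], [0.05, 2.63], [-2.56, 2.56]. Speed limits (rad/s): [2.57, 2.57, 3.14, 3.14, 3.14, 3.14].

## Interface

Orientations are given as a unit quaternion [w, x, y, z].
In Python, from cell import observe, imaging, job, models, env gives the robot as it stands. The module is installed in compiled form; this text tells all that it offers.
- The arm moves only by the tool step_arm, never from a script. Its argument "increments" is a list of rows, each a list of 5 numbers: the shift along the tool's x, y, z in mm, then the turn about the tool's z in rad, then the opening, from -1 (shut) to 1 (fully open). A call has exactly 10 rows; each row is the pose to reach, as a shift and turn from the pose commanded when the call began, along the tool's axes at that moment; what a row does not reach only later rows make up. A row lasts 1/12 s, in which the tool goes at most 41.7 mm and 7.16 degrees, less where a joint would pass 70% of its speed; a pose out of reach is approached as far as the arm can. A call with a gripper value outside its range is refused whole. The fingers move at their own pace and stop on an object; "grip_force" is the grip in N (left out, the last holds). Time passes only in rows, so rows that repeat a pose let the fingers close, or fill a call up. It gives the time, the measured TCP pose, the force, the opening and the grip force at its end, in the units of the state.
- observe(): the state, without advancing time (a new reading comes with each control period).
- imaging.get_image(name): name is "scene" or "top" or "wrist"; returns (picture, depth): 400x640x3 uint8, red, green, blue; 400x640 float32, mm along the optical axis (not along the pixel's ray), 0 where there is no reading.
- imaging.camera_info(name): a dict with "mtx" (3x3 intrinsics, pixels), "origin" and "attitude" of the camera in the world. Camera axes: x right, y down, z forward; pixel columns grow to the right and rows downward; lengths in mm; the calibration is good to about 2 mm. A picture is of the moment at which its call begins: read the wrist's pose just before it. camera_info takes no time and is no camera call; for the wrist camera it gives the pose at the moment of the call.
- job.finish_job(): hands the job in; it is judged then, once.
Trained networks look in the newest picture that a camera, given by its name, has taken for a name from the list of things; names that differ only in an ending like _2 or _b are one class to them, and where a whole thing is asked for, a point or a joint stands for the part that bears it (a point fixed in the world has none). Each returns a list of dicts, best first, with "confidence" (0 to 1); they miss things now and then, are a little off and sometimes report something else, mostly with a low value. They report only what shows in the picture. A call takes as long as a camera call.
- models.look_for(target, camera): "rect" ([left, top, right, bottom] in pixels, round what is visible of it).
- models.cut_out(target, camera): "pixels" (400x640 bool, what is visible of it) and "rect" ([left, top, right, bottom] in pixels, round what is visible of it).
- models.spot_point(target, camera): "location" ([row, column] in pixels: a listed point, or the origin of a listed thing).
The state is a dict: "time_s": time; "joint_positions": joint angles; "dq": joint speeds; "effort": joint torques, N m; "tcp_pos": TCP position; "tcp_rot": TCP orientation; "contact_force": force on the tool from outside, world axes, zero at the start; "moment": the same for the moment, N m; "grip_width": finger opening in mm; "grasp_force": force on a finger pad.
Only numpy, scipy, OpenCV 4.12 (cv2) and the standard library are available. Lean on these libraries where they do the work, as an engineer would, in place of code of your own. Each camera call takes 0.05 s, during which the arm holds its last target. There are 200 camera calls.

## Task

Move the four mould inserts from the trays on the rail into the pockets of the empty green carrier in reverse order, since it belongs to the opposite mould half: the insert that stood leftmost goes into the rightmost pocket, and so on along the row. Set each one down gently, upright and flat on the floor near the middle of its pocket, with its length along the row, let go of it, and leave the oil bottle, the glue bottle and the tape roll where they are.

Things in the scene. Friction and masses are not known exactly. Their poses are not given: they have to be found in the camera images.
- insert_orange_center (a point): an orange-sided mould insert with silvery teeth on top: a steel block 44 mm long (its x axis), 30 mm wide (its y axis), 47 mm high, about 0.4 kg, standing upright; this point is its centre, 23.5 mm above its foot. Grip it across the 30 mm width. At the start it stands in its own tray with its length along the row, out of square by up to 7 degrees.
- insert_light_center (a point): a light grey (bare ground steel) mould insert with silvery teeth on top: a steel block 44 mm long (its x axis), 30 mm wide (its y axis), 47 mm high, about 0.4 kg, standing upright; this point is its centre, 23.5 mm above its foot. Grip it across the 30 mm width. At the start it stands in its own tray with its length along the row, out of square by up to 7 degrees.
- insert_black_center (a point): a black-coated mould insert with silvery teeth on top: a steel block 44 mm long (its x axis), 30 mm wide (its y axis), 47 mm high, about 0.4 kg, standing upright; this point is its centre, 23.5 mm above its foot. Grip it across the 30 mm width. At the start it stands in its own tray with its length along the row, out of square by up to 7 degrees.
- insert_blue_center (a point): a blue-coated mould insert with silvery teeth on top: a steel block 44 mm long (its x axis), 30 mm wide (its y axis), 47 mm high, about 0.4 kg, standing upright; this point is its centre, 23.5 mm above its foot. Grip it across the 30 mm width. At the start it stands in its own tray with its length along the row, out of square by up to 7 degrees.
- tray_orange: fixed grey pocket tray with an orange tag on its front edge (the edge nearest the robot; the tag stands out 14 mm there, lower than the rim), in which the orange insert stands at the start; one of four trays side by side on the rail, in any order. 54 x 62 mm, floor 4 mm above its underside, rim 9 mm above it. Origin: centre of its underside; y along the row (to the left seen from the robot). It stays there, so it shows the place that this insert had in the row.
- tray_light: fixed grey pocket tray with a white tag on its front edge (the edge nearest the robot; the tag stands out 14 mm there, lower than the rim), in which the light grey insert stands at the start; one of four trays side by side on the rail, in any order. 54 x 62 mm, floor 4 mm above its underside, rim 9 mm above it. Origin: centre of its underside; y along the row (to the left seen from the robot). It stays there, so it shows the place that this insert had in the row.
- tray_black: fixed grey pocket tray with a black tag on its front edge (the edge nearest the robot; the tag stands out 14 mm there, lower than the rim), in which the black insert stands at the start; one of four trays side by side on the rail, in any order. 54 x 62 mm, floor 4 mm above its underside, rim 9 mm above it. Origin: centre of its underside; y along the row (to the left seen from the robot). It stays there, so it shows the place that this insert had in the row.
- tray_blue: fixed grey pocket tray with a blue tag on its front edge (the edge nearest the robot; the tag stands out 14 mm there, lower than the rim), in which the blue insert stands at the start; one of four trays side by side on the rail, in any order. 54 x 62 mm, floor 4 mm above its underside, rim 9 mm above it. Origin: centre of its underside; y along the row (to the left seen from the robot). It stays there, so it shows the place that this insert had in the row.
- rail: fixed flat aluminium rail carrying the four trays, 60 mm deep (x), 288 mm long (y), 4 mm thick; origin: centre of its underside, on the bench. Its y axis runs along the row, to the left seen from the robot. Tray centres lie at y = +0.096, +0.032, -0.032, -0.096 m. An insert in a tray stands with its foot 8 mm above the bench.
- carrier: fixed green carrier, empty at the start, 54 mm deep (x), 260 mm long (y; 290 with its screw lugs), with a row of four pockets with black floors. Origin: centre of its underside, on the bench; y runs along the row, to the left seen from the robot. Pocket centres lie at x = 0, y = +0.096, +0.032, -0.032, -0.096 m; each pocket is 46 mm (x) by 60 mm (y), its floor 8 mm and its rim 13 mm above the bench. It lies in front of or behind the rail, turned by up to 9 degrees.
- oil_bottle_center (a point): dark brown bottle with black cap, 42 mm across, 69 mm high (beyond it a steel shelf 0.38 m high stands on the bench: x over 0.46, y under -0.40 m in the robot's base frame; keep clear of that), loose, standing near the work and to be left alone; this point is its centre, 34.5 mm above the bench
- tape_roll_center (a point): roll of masking tape lying flat, 86 mm across, 24 mm high, loose, standing near the work and to be left alone; this point is its centre, 12 mm above the bench
- glue_bottle_center (a point): small white glue bottle with blue cap, 27 mm across, 74 mm high, loose, standing near the work and to be left alone; this point is its centre, 37 mm above the bench

How it is judged:
By the outcome, as a careful person would: the job done as asked, in the order asked, and still so for the second after the job is handed in, with the robot touching nothing.
It also fails if it takes over 96 s, if anything falls off the work surface, if the arm or the gripper's body presses on something with over 40 N, if the wrist force passes 120 N, or if a joint passes its speed limit or range.

## Working session

There is one attempt and no reset: what is moved stays moved. The work goes in short steps, Python scripts to look and compute and a tool call to move; the robot and the scene stay as the last step left them, time stands still between calls to the robot, and variables do not carry over. Pictures are saved under pics/ and viewed, at most 14 in all, crops included, and the job is handed in when it is done.

Besides the shell and the picture viewer there is one more tool, called after ">>>" by a JSON object that holds its "method" and its "body", one argument or row to a line. step_arm: Moves the arm, as the interface text tells. Its arguments: {"type":"object","properties":{"increments":{"type":"array","items":{"type":"array","items":{"type":"number"}}},"grip_force":{"type":"number"}},"required":["increments"]}

```bash
mkdir -p pics; cat > h.py <<'E'
import numpy as np, cv2
from cell import observe, imaging, job, models, env
from scipy.spatial.transform import Rotation as R
def rot(a):
    a=np.array(a,float)
    return a if a.shape==(3,3) else R.from_quat(a[[1,2,3,0]]).as_matrix()
def snap(cam,name=None):
    info=imaging.camera_info(cam); p,d=imaging.get_image(cam)
    if name: cv2.imwrite('pics/'+name,p[:,:,::-1])
    return p,d,info
def world(info,d,pix):
    r,c=np.array(pix,float).T; z=d[r.astype(int),c.astype(int)].astype(float)
    K=np.array(info['mtx']); v=np.c_[(c+.5-K[0,2])/K[0,0]*z,(r+.5-K[1,2])/K[1,1]*z,z]
    return v@rot(info['attitude']).T+np.array(info['origin'])
def proj(info,P):
    v=(np.array(P)-info['origin'])@rot(info['attitude']); K=np.array(info['mtx'])
    return np.c_[v[:,1]/v[:,2]*K[1,1]+K[1,2],v[:,0]/v[:,2]*K[0,0]+K[0,2]]
E
python3 - <<'E'
from h import *
np.set_printoptions(precision=3,suppress=True)
print(observe(),env.nose_length)
for c in("scene","top","wrist"):
    p,d,i=snap(c,c+'0.png'); print(c,i)
    if c=="wrist":continue
    for n in ["insert_orange_center","insert_light_center","insert_black_center","insert_blue_center","tray_orange","tray_light","tray_black","tray_blue","carrier","rail","oil_bottle_center","tape_roll_center","glue_bottle_center"]:
        o=models.spot_point(n,c)[:1]
        for q in o:
            print(n,np.round(q['location']),round(q['confidence'],2),world(i,d,[q['location']])[0].round())
E
```

```text
{'time_s': 0.0, 'joint_positions': array([ 1.092,  0.32 ,  1.566,  0.   ,  1.257, -0.02 ]), 'dq': array([ 0.002,  0.002, -0.002, -0.001, -0.003, -0.001]), 'effort': array([ -0.003, -41.551, -23.417,  -0.   ,   0.008,   0.   ]), 'tcp_pos': array([254.491, 515.226, 303.083]), 'tcp_rot': array([-0.   ,  0.227,  0.974, -0.001]), 'contact_force': array([-1.134, -0.224,  0.216]), 'moment': array([0.051, 0.022, 0.026]), 'grasp_force': 0.0, 'grip_width': 85.41645329242529} 72.6
scene {'mtx': array([[397.146,   0.   , 318.352],
       [  0.   , 397.146, 198.863],
       [  0.   ,   0.   ,   1.   ]]), 'origin': array([  69.937, -417.228,  739.373]), 'attitude': array([-0.281,  0.79 , -0.516,  0.174])}
insert_orange_center [239. 292.] 0.97 [ 451. -179.   49.]
insert_light_center [255. 352.] 0.8 [ 465. -305.   47.]
insert_black_center [248. 322.] 0.8 [ 454. -245.   52.]
insert_blue_center [230. 268.] 0.67 [ 449. -125.   52.]
tray_orange [249. 291.] 0.73 [ 444. -177.   16.]
tray_light [262. 351.] 0.7 [ 458. -308.   33.]
tray_black [257. 322.] 0.72 [ 449. -247.   25.]
tray_blue [242. 266.] 0.57 [ 
[... 679 characters left out ...]
er [233. 284.] 0.65 [ 447. -108.   54.]
tray_orange [229. 312.] 0.63 [ 459. -184.   53.]
tray_light [224. 354.] 0.54 [ 474. -296.   51.]
tray_black [225. 332.] 0.87 [ 469. -236.   49.]
tray_blue [230. 288.] 0.87 [ 457. -118.   54.]
carrier [171. 317.] 0.7 [ 620. -197.    4.]
rail [226. 321.] 0.8 [ 467. -210.   10.]
oil_bottle_center [228. 323.] 0.59 [ 461. -214.   13.]
tape_roll_center [129. 309.] 0.67 [ 739. -175.    2.]
glue_bottle_center [228. 331.] 0.56 [ 462. -233.   53.]
wrist {'mtx': array([[344.142,   0.   , 316.996],
       [  0.   , 344.142, 199.214],
       [  0.   ,   0.   ,   1.   ]]), 'origin': array([185.296, 549.197, 374.143]), 'attitude': array([0.129, 0.84 , 0.521, 0.08 ])}
```

View pics/scene0.png

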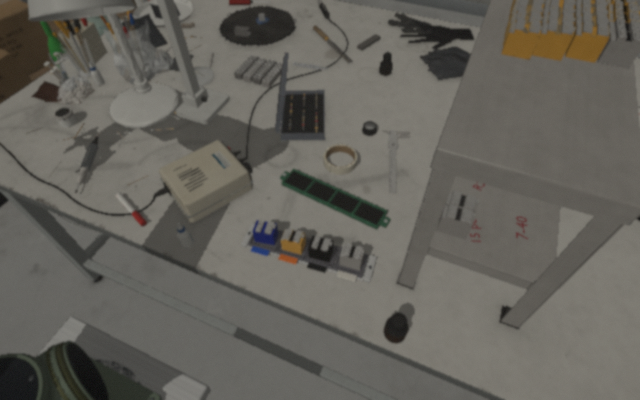

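View pics/top0.png

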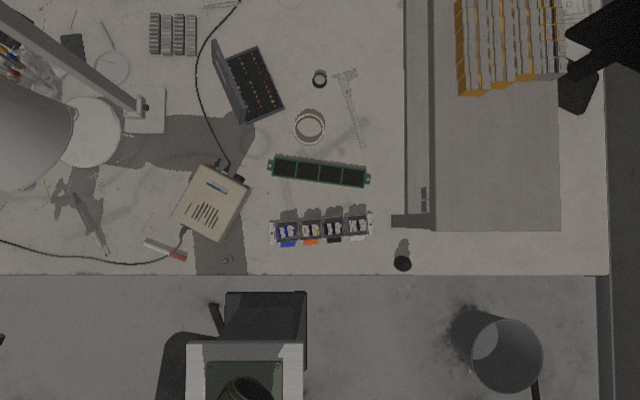

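```bash
cat >> h.py <<'E'
def toolang():
    s=observe(); M=rot(s['tcp_rot']); return np.array(s['tcp_pos']),M,np.arctan2(M[1,1],M[0,1])
def go(P,ang):
    "tool increments to world TCP P with tool y at angle ang (rad)"
    p,M,a=toolang(); da=(ang-a+np.pi/2)%np.pi-np.pi/2
    return (M.T@(np.array(P)-p)).round(1), round(-da,3)
E
python3 - <<'E'
from h import *
i=imaging.camera_info("wrist");p,M,a=toolang()
print(M.round(3),a,M.T@(np.array(i['origin'])-p),(M.T@rot(i['attitude'])).round(3))
print(go([530,-235,330],0.0))
_,_,ti=snap("top"); 
E
```

```text
[[-0.897  0.443  0.   ]
 [ 0.443  0.897  0.   ]
 [ 0.     0.    -1.   ]] 1.111987297135466 [ 77.08881855  -0.54679613 -70.21951495] [[-0.001 -0.954 -0.299]
 [ 1.    -0.001 -0.001]
 [ 0.001 -0.299  0.954]]
(array([-579.3, -551. ,  -26.1]), np.float64(1.112))
```

```bash
python3 - <<'E'
from h import *
print(go([535,-165,330],0.0))
E
```

```text
(array([-552.7, -486. ,  -26.1]), np.float64(1.112))
```

>>> {"method": "step_arm", "body": {
  "increments": [
    [-30,-26,-2,0.06,1],
    [-62,-55,-4,0.13,1],
    [-95,-84,-6,0.2,1],
    [-125,-110,-8,0.28,1],
    [-155,-137,-10,0.36,1],
    [-185,-163,-12,0.44,1],
    [-215,-190,-14,0.52,1],
    [-243,-214,-16,0.6,1],
    [-267,-235,-18,0.66,1],
    [-276,-243,-18,0.7,1]
  ]
}}

```text
time_s: 2.33
tcp_pos: [395.5, 172.3, 322.6]
tcp_rot: [0.001, 0.55, 0.835, 0.0]
contact_force: [-0.8, -0.2, -1.7]
grip_width: 85.3
grasp_force: 0.0
```

```bash
python3 - <<'E'
from h import *
print(toolang()[0],go([535,-165,330],0.0))
E
```

```text
[395.50468881 172.31429793 322.56343988] (array([-365. ,   -5.1,   -6.9]), np.float64(0.406))
```

>>> {"method": "step_arm", "body": {
  "increments": [
    [-35,0,0,0.05,1],
    [-75,0,0,0.1,1],
    [-115,0,-2,0.16,1],
    [-155,0,-3,0.22,1],
    [-195,-2,-4,0.28,1],
    [-235,-3,-5,0.34,1],
    [-275,-4,-6,0.38,1],
    [-315,-5,-7,0.406,1],
    [-350,-5,-7,0.406,1],
    [-365,-5,-7,0.406,1]
  ]
}}

```text
time_s: 3.17
tcp_pos: [537.3, -165.0, 328.6]
tcp_rot: [0.001, 0.706, 0.708, -0.0]
contact_force: [0.2, 0.9, -0.1]
grip_width: 85.5
grasp_force: 0.0
```

```bash
python3 - <<'E'
from h import *
np.set_printoptions(precision=3,suppress=True)
print(toolang())
p,d,i=snap("wrist","w1.png"); np.save('d1.npy',d)
for n in ["insert_orange_center","insert_light_center","insert_black_center","insert_blue_center","tray_orange","tray_light","tray_black","tray_blue","carrier","rail","tape_roll_center"]:
    for q in models.spot_point(n,"wrist")[:1]:
        print(n,np.round(q['location']),round(q['confidence'],2),world(i,d,[q['location']])[0].round())
E
```

```text
(array([ 537.339, -164.967,  328.626]), array([[-0.003,  1.   ,  0.001],
       [ 1.   ,  0.003, -0.002],
       [-0.002,  0.001, -1.   ]]), np.float64(0.0028153954637084332))
insert_orange_center [173. 243.] 0.93 [ 461. -170.   53.]
insert_light_center [278. 264.] 0.72 [ 477. -293.   53.]
insert_black_center [226. 254.] 0.74 [ 470. -229.   54.]
insert_blue_center [111. 238.] 0.62 [ 459. -109.   49.]
tray_orange [168. 252.] 0.84 [ 471. -164.   55.]
tray_light [266. 264.] 0.7 [ 476. -282.   43.]
tray_black [217. 261.] 0.65 [ 477. -220.   49.]
tray_blue [216. 262.] 0.73 [ 477. -222.   42.]
carrier [188. 384.] 0.91 [ 616. -199.    8.]
rail [112. 234.] 0.44 [ 456. -110.   50.]
tape_roll_center [167. 251.] 0.19 [ 469. -164.   53.]
```

View pics/w1.png

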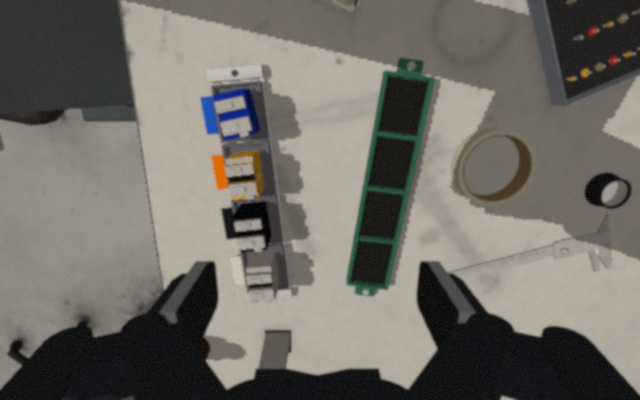

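```bash
cat >> h.py <<'E'
def cloud(i,d):
    r,c=np.mgrid[0:400,0:640]; return world(i,d,np.c_[r.ravel(),c.ravel()]).reshape(400,640,3)
def rect(P):
    (cx,cy),(w,h),a=cv2.minAreaRect(P[:,:2].astype(np.float32)); a=np.radians(a)
    if w<h: w,h,a=h,w,a+np.pi/2
    a=(a+np.pi/2)%np.pi-np.pi/2   # long-axis dir
    a=a if a>0 else a+np.pi       # near +pi/2
    return np.array([cx,cy]).round(1),round(w,1),round(h,1),round(np.degrees(a)-90,1)
def inserts(i,d,p,ok=(35,70)):
    W=cloud(i,d); m=((W[...,2]>ok[0])&(W[...,2]<ok[1])&(W[...,0]>400)&(W[...,0]<680)&(W[...,1]>-350)&(W[...,1]<-40)&(d>150)).astype(np.uint8)
    n,L,S,_=cv2.connectedComponentsWithStats(m)
    for k in range(1,n):
        if S[k,4]>150:
            Q=W[L==k]; print(rect(Q),'n',S[k,4],'z95',np.percentile(Q[:,2],[50,95]).round(1),'rgb',np.median(p[L==k],0),S[k,:2])
def carrier(i,d,p):
    W=cloud(i,d); hsv=cv2.cvtColor(p,cv2.COLOR_RGB2HSV)
    m=cv2.inRange(hsv,(55,90,20),(95,255,255)); m[(W[...,0]<540)|(W[...,0]>690)|(W[...,2]>30)]=0
    n,L,S,_=cv2.connectedComponentsWithStats(m); k=1+np.argmax(S[1:,4]); Q=W[L==k]
    print('carrier',rect(Q),'n',S[k,4],'z',np.median(Q[:,2]))
    return Q
E
python3 - <<'E'
from h import *
p,d,i=snap("wrist"); inserts(i,d,p); Q=carrier(i,d,p)
p,d,i=snap("top"); inserts(i,d,p); carrier(i,d,p)
E
```

```text
(array([ 454.3, -112.2]), 44.9, 30.3, np.float64(11.8)) n 1539 z95 [52.5 55.9] rgb [125. 121. 136.] [215  94]
(array([ 457.9, -176.9]), 44.8, 29.8, np.float64(6.5)) n 1318 z95 [52.5 56. ] rgb [159. 146. 127.] [226 159]
(array([ 463.4, -237.7]), 45.2, 30.6, np.float64(6.7)) n 1249 z95 [51.3 55.9] rgb [95. 91. 87.] [234 212]
(array([ 471.5, -303.5]), 45.8, 29.6, np.float64(5.1)) n 1077 z95 [51.8 56. ] rgb [143. 138. 131.] [247 265]
carrier (array([ 617.9, -200.1]), 286.1, 53.4, np.float64(-7.4)) n 3271 z 12.354572585603137
(array([ 469.1, -303.5]), 43.3, 29.1, np.float64(5.0)) n 186 z95 [52.5 57.5] rgb [118. 114. 111.] [348 220]
(array([ 451.5, -113.1]), 44.1, 30.1, np.float64(11.8)) n 190 z95 [52.3 57.2] rgb [ 99.   97.5 104. ] [277 225]
carrier (array([ 599.1, -334. ]), 20.5, 10.3, np.float64(-78.8)) n 17 z 9.863667171616044
```

```bash
python3 - <<'E'
from h import *
print(go([454.3,-112.2,150],0.206))
E
```

```text
(array([ 49. , -81.4, 179. ]), np.float64(-0.199))
```

>>> {"method": "step_arm", "body": {
  "increments": [
    [7,-12,20,-0.03,1],
    [15,-25,50,-0.07,1],
    [23,-38,80,-0.11,1],
    [32,-53,112,-0.14,1],
    [40,-68,143,-0.17,1],
    [46,-77,165,-0.199,1],
    [49,-81.5,176,-0.199,1],
    [49,-81.5,179,-0.199,1],
    [49,-81.5,179,-0.199,1],
    [49,-81.5,179,-0.199,1]
  ],
  "grip_force": 50
}}

```text
time_s: 4.7
tcp_pos: [455.5, -112.9, 150.7]
tcp_rot: [0.001, 0.631, 0.776, 0.001]
contact_force: [-0.6, 0.1, -0.1]
grip_width: 85.0
grasp_force: 0.0
```

```bash
python3 - <<'E'
from h import *
print(toolang()[::2],go([454.3,-112.2,94],0.206))
p,d,i=snap("wrist","w2.png"); inserts(i,d,p)
E
```

```text
(array([ 455.51339235, -112.89417965,  150.71233523]), np.float64(0.20492403140651985)) (array([ 1. , -1.2, 56.7]), np.float64(-0.001))
(array([ 454.2, -111.7]), 45.4, 30.3, np.float64(11.9)) n 4705 z95 [52.6 55.8] rgb [ 94.  90. 118.] [287 189]
(array([ 458.8, -185.1]), 63.4, 29.3, np.float64(6.4)) n 3818 z95 [52.3 55.7] rgb [141. 124. 112.] [274 287]
```

View pics/w2.png

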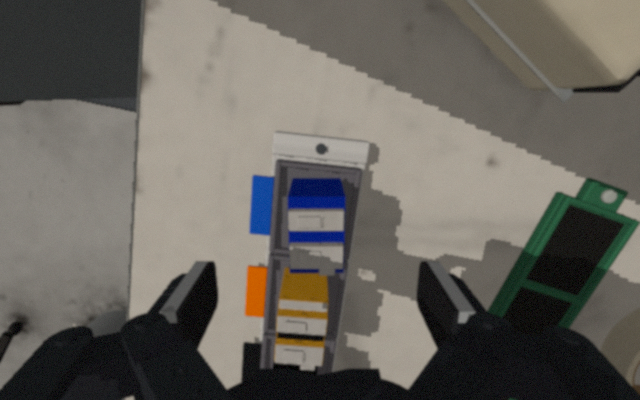

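>>> {"method": "step_arm", "body": {
  "increments": [
    [1,-1,20,0,1],
    [1,-1,40,0,1],
    [1,-1,52,0,1],
    [1,-1,57,0,1],
    [1,-1,57,0,-0.4],
    [1,-1,57,0,-0.7],
    [1,-1,57,0,-1],
    [1,-1,57,0,-1],
    [1,-1,57,0,-1],
    [1,-1,57,0,-1]
  ],
  "grip_force": 50
}}

```text
time_s: 5.58
tcp_pos: [453.8, -111.9, 93.9]
tcp_rot: [0.001, 0.631, 0.776, 0.001]
contact_force: [0.4, 0.1, 5.6]
grip_width: 28.7
grasp_force: 49.9
```

```bash
python3 - <<'E'
from h import *
print(go([456,-112,175],0.206))
E
```

```text
(array([ -0.6,   2.3, -81.1]), np.float64(-0.001))
```

>>> {"method": "step_arm", "body": {
  "increments": [
    [0,0,-10,0,-1],
    [0,0,-30,0,-1],
    [0,0,-60,0,-1],
    [-20,12,-80,0.05,-1],
    [-50,27,-80,0.1,-1],
    [-85,45,-80,0.16,-1],
    [-120,63,-80,0.22,-1],
    [-155,82,-80,0.28,-1],
    [-190,100,-80,0.335,-1],
    [-210,111,-80,0.335,-1]
  ]
}}

```text
time_s: 6.42
tcp_pos: [606.3, -297.9, 171.9]
tcp_rot: [0.001, 0.753, 0.659, -0.0]
contact_force: [1.0, 1.0, -3.7]
grip_width: 28.6
grasp_force: 50.3
```

```bash
python3 - <<'E'
from h import *
print(toolang()[::2],observe()['grip_width'],go([605.5,-295.3,96],-0.129))
p,d,i=snap("wrist","w3.png"); carrier(i,d,p)
E
```

```text
(array([ 606.27300595, -297.94312357,  171.89349864]), np.float64(-0.1329671753963598)) 28.631354104676756 (array([ 2.6, -1.2, 75.9]), np.float64(-0.004))
carrier (array([ 613. , -242.3]), 144.4, 52.5, np.float64(-7.4)) n 4646 z 12.637936549947256
```

View pics/w3.png

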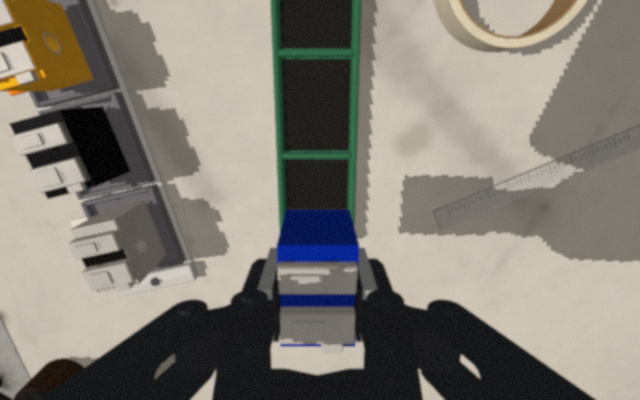

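>>> {"method": "step_arm", "body": {
  "increments": [
    [2.5,-1,18,0,-1],
    [2.5,-1,38,0,-1],
    [2.5,-1,54,0,-1],
    [2.5,-1,64,0,-1],
    [2.5,-1,70,0,-1],
    [2.5,-1,73.5,0,-1],
    [2.5,-1,76,0,-1],
    [2.5,-1,77,0,-1],
    [2.5,-1,77,0,-1],
    [2.5,-1,77,0,-1]
  ]
}}

```text
time_s: 7.3
tcp_pos: [604.2, -292.3, 96.7]
tcp_rot: [0.001, 0.752, 0.66, 0.0]
contact_force: [-0.1, -0.9, -3.5]
grip_width: 28.6
grasp_force: 50.7
```

>>> {"method": "step_arm", "body": {
  "increments": [
    [-2.8,1,0,0,-1],
    [-2.8,1,0.7,0,-1],
    [-2.8,1,1.2,0,-1],
    [-2.8,1,1.6,0,-1],
    [-2.8,1,2,0,-1],
    [-2.8,1,2.3,0,-1],
    [-2.8,1,2.3,0,-1],
    [-2.8,1,2.3,0,-0.3],
    [-2.8,1,2.3,0,-0.1],
    [-2.8,1,2.3,0,0.1]
  ]
}}

```text
time_s: 8.13
tcp_pos: [605.0, -295.2, 94.1]
tcp_rot: [0.001, 0.752, 0.66, 0.0]
contact_force: [0.6, 0.6, 0.0]
grip_width: 46.8
grasp_force: 0.0
```

```bash
python3 - <<'E'
from h import *
print(toolang()[::2],go([457.9,-176.9,160],0.113))
E
```

```text
(array([ 604.95020917, -295.21229276,   94.14039301]), np.float64(-0.12995870173277008)) (array([  98.2, -161. ,  -66.1]), np.float64(-0.243))
```

>>> {"method": "step_arm", "body": {
  "increments": [
    [0,0,-15,0,0.2],
    [0,0,-45,0,0.4],
    [8,-13,-66,-0.04,0.7],
    [27,-44,-66,-0.08,1],
    [47,-77,-66,-0.12,1],
    [66,-108,-66,-0.17,1],
    [84,-138,-66,-0.21,1],
    [95,-156,-66,-0.243,1],
    [98.2,-161,-66,-0.243,1],
    [98.2,-161,-66,-0.243,1]
  ]
}}

```text
time_s: 8.97
tcp_pos: [456.9, -176.1, 160.2]
tcp_rot: [0.0, 0.666, 0.746, 0.0]
contact_force: [-0.1, -0.4, 0.3]
grip_width: 85.6
grasp_force: 0.0
```

```bash
python3 - <<'E'
from h import *
p,d,i=snap("wrist"); inserts(i,d,p)
print(toolang()[::2],go([457.9,-176.9,94],0.113))
E
```

```text
(array([ 457.9, -176.7]), 45.3, 29.3, np.float64(6.4)) n 4091 z95 [52.8 55.8] rgb [138. 105.  93.] [293 188]
(array([ 463.3, -237.2]), 46.5, 30.2, np.float64(6.6)) n 3580 z95 [52.3 55.7] rgb [95. 90. 85.] [292 278]
(array([ 469.4, -281.3]), 28.6, 2.4, np.float64(-84.4)) n 394 z95 [39.3 43.8] rgb [94. 88. 83.] [298 363]
(array([ 458.39108011, -177.04799898,  160.31780624]), np.float64(0.11284679454321754)) (array([ 0.3, -0.6, 66.3]), np.float64(-0.0))
```

>>> {"method": "step_arm", "body": {
  "increments": [
    [0,-0.5,20,0,1],
    [0,-0.5,45,0,1],
    [0,-0.5,60,0,1],
    [0,-0.5,66,0,1],
    [0,-0.5,66,0,-0.4],
    [0,-0.5,66,0,-0.7],
    [0,-0.5,66,0,-1],
    [0,-0.5,66,0,-1],
    [0,-0.5,66,0,-1],
    [0,-0.5,66,0,-1]
  ]
}}

```text
time_s: 9.85
tcp_pos: [457.9, -177.2, 94.7]
tcp_rot: [0.001, 0.666, 0.746, 0.0]
contact_force: [0.3, -0.3, 4.6]
grip_width: 28.5
grasp_force: 49.9
```

>>> {"method": "step_arm", "body": {
  "increments": [
    [0,0,-10,0,-1],
    [0,0,-30,0,-1],
    [-3,6,-58,0.03,-1],
    [-12,25,-70,0.07,-1],
    [-25,52,-70,0.12,-1],
    [-40,82,-70,0.16,-1],
    [-54,112,-70,0.2,-1],
    [-66,136,-70,0.242,-1],
    [-72,148.7,-70,0.242,-1],
    [-72,148.7,-70,0.242,-1]
  ]
}}

```text
time_s: 10.68
tcp_pos: [615.5, -232.5, 162.5]
tcp_rot: [0.001, 0.751, 0.66, 0.0]
contact_force: [0.1, 0.6, -4.5]
grip_width: 28.7
grasp_force: 50.4
```

```bash
python3 - <<'E'
from h import *
p,d,i=snap("wrist")
print(toolang()[::2],observe()['grip_width'],go([613.8,-231.8,96],-0.129))
E
```

```text
(array([ 613.32664262, -231.66157562,  162.28503733]), np.float64(-0.12875541699162396)) 28.21025352327801 (array([-0.1,  0.6, 66.3]), np.float64(0.0))
```

>>> {"method": "step_arm", "body": {
  "increments": [
    [0,0.5,18,0,-1],
    [0,0.5,36,0,-1],
    [0,0.5,50,0,-1],
    [0,0.5,58,0,-1],
    [0,0.5,62,0,-1],
    [0,0.5,64,0,-1],
    [0,0.5,65,0,-1],
    [0,0.5,65,0,-1],
    [0,0.5,65,0,-1],
    [0,0.5,65,0,-1]
  ]
}}

```text
time_s: 11.57
tcp_pos: [613.8, -231.8, 99.4]
tcp_rot: [0.001, 0.751, 0.66, 0.0]
contact_force: [0.6, -0.5, -5.0]
grip_width: 28.6
grasp_force: 50.6
```

>>> {"method": "step_arm", "body": {
  "increments": [
    [0,0,1.5,0,-1],
    [0,0,2.7,0,-1],
    [0,0,3.5,0,-1],
    [0,0,4,0,-1],
    [0,0,4.4,0,-1],
    [0,0,4.4,0,-1],
    [0,0,4.4,0,-1],
    [0,0,4.4,0,-0.3],
    [0,0,4.4,0,-0.1],
    [0,0,4.4,0,0.1]
  ]
}}

```text
time_s: 12.4
tcp_pos: [614.0, -231.9, 94.5]
tcp_rot: [0.001, 0.751, 0.66, 0.0]
contact_force: [-0.5, -0.1, 0.2]
grip_width: 47.0
grasp_force: 0.0
```

>>> {"method": "step_arm", "body": {
  "increments": [
    [0,0,-15,0,0.2],
    [0,0,-45,0,0.4],
    [-2,-12,-66,-0.04,0.7],
    [-7,-42,-66,-0.08,1],
    [-12,-74,-66,-0.12,1],
    [-17,-104,-66,-0.17,1],
    [-22,-130,-66,-0.21,1],
    [-24.5,-145,-66,-0.246,1],
    [-24.8,-148.5,-66,-0.246,1],
    [-24.8,-148.5,-66,-0.246,1]
  ]
}}

```text
time_s: 13.23
tcp_pos: [462.8, -237.4, 160.7]
tcp_rot: [0.001, 0.665, 0.747, 0.0]
contact_force: [-0.5, 0.9, 0.2]
grip_width: 85.3
grasp_force: 0.0
```

```bash
python3 - <<'E'
from h import *
p,d,i=snap("wrist"); inserts(i,d,p)
print(toolang()[::2],go([463.3,-237.3,94],0.117))
E
```

```text
(array([ 463.4, -237.4]), 45.5, 30.3, np.float64(6.5)) n 4239 z95 [52.7 55.8] rgb [96. 92. 87.] [292 187]
(array([ 612.1, -231.2]), 45.0, 31.3, np.float64(-7.9)) n 5188 z95 [49.8 55.5] rgb [126. 100.  76.] [524 201]
(array([ 471.6, -302.7]), 45.5, 29.2, np.float64(5.4)) n 3379 z95 [52.6 55.8] rgb [147. 141. 134.] [297 285]
(array([ 605.4, -281.9]), 32.4, 19.4, np.float64(83.6)) n 1936 z95 [49.1 55.3] rgb [12. 22. 73.] [497 292]
(array([ 463.86109683, -237.58745818,  160.70533418]), np.float64(0.11563730217324629)) (array([ 0.4, -0.7, 66.7]), np.float64(-0.001))
```

>>> {"method": "step_arm", "body": {
  "increments": [
    [0,-0.5,20,0,1],
    [0,-0.5,45,0,1],
    [0,-0.5,60,0,1],
    [0,-0.5,66.5,0,1],
    [0,-0.5,66.5,0,-0.4],
    [0,-0.5,66.5,0,-0.7],
    [0,-0.5,66.5,0,-1],
    [0,-0.5,66.5,0,-1],
    [0,-0.5,66.5,0,-1],
    [0,-0.5,66.5,0,-1]
  ]
}}

```text
time_s: 14.12
tcp_pos: [463.3, -237.6, 94.8]
tcp_rot: [0.001, 0.665, 0.747, 0.0]
contact_force: [0.1, -0.1, 4.1]
grip_width: 28.5
grasp_force: 50.3
```

>>> {"method": "step_arm", "body": {
  "increments": [
    [0,0,-10,0,-1],
    [0,0,-30,0,-1],
    [2,7,-58,0.03,-1],
    [9,29,-70,0.07,-1],
    [18,60,-70,0.12,-1],
    [28,94,-70,0.16,-1],
    [38,127,-70,0.2,-1],
    [46,152,-70,0.246,-1],
    [49.5,165,-70,0.246,-1],
    [49.5,165,-70,0.246,-1]
  ]
}}

```text
time_s: 14.95
tcp_pos: [622.9, -167.2, 163.5]
tcp_rot: [0.0, 0.75, 0.661, 0.001]
contact_force: [0.2, 0.3, -4.3]
grip_width: 28.6
grasp_force: 50.2
```

```bash
python3 - <<'E'
from h import *
p,d,i=snap("wrist")
print(toolang()[::2],observe()['grip_width'],go([622,-168.4,95],-0.129))
E
```

```text
(array([ 620.99764925, -167.93884603,  163.24851022]), np.float64(-0.12716698641243707)) 28.497449171258715 (array([-0.3,  1.1, 68.2]), np.float64(0.002))
```

>>> {"method": "step_arm", "body": {
  "increments": [
    [-0.3,1,18,0,-1],
    [-0.3,1,36,0,-1],
    [-0.3,1,50,0,-1],
    [-0.3,1,58,0,-1],
    [-0.3,1,62,0,-1],
    [-0.3,1,64.5,0,-1],
    [-0.3,1,66,0,-1],
    [-0.3,1,66,0,-1],
    [-0.3,1,66,0,-1],
    [-0.3,1,66,0,-1]
  ]
}}

```text
time_s: 15.83
tcp_pos: [621.9, -169.3, 98.5]
tcp_rot: [0.001, 0.751, 0.66, 0.0]
contact_force: [-0.3, 0.3, -3.6]
grip_width: 28.8
grasp_force: 50.3
```

>>> {"method": "step_arm", "body": {
  "increments": [
    [0.5,0,1.2,0,-1],
    [0.5,0,2.2,0,-1],
    [0.5,0,2.9,0,-1],
    [0.5,0,3.3,0,-1],
    [0.5,0,3.6,0,-1],
    [0.5,0,3.6,0,-1],
    [0.5,0,3.6,0,-1],
    [0.5,0,3.6,0,-0.3],
    [0.5,0,3.6,0,-0.1],
    [0.5,0,3.6,0,0.1]
  ]
}}

```text
time_s: 16.67
tcp_pos: [621.9, -168.9, 94.0]
tcp_rot: [0.0, 0.751, 0.66, 0.0]
contact_force: [0.2, 0.0, -0.4]
grip_width: 46.9
grasp_force: 0.0
```

>>> {"method": "step_arm", "body": {
  "increments": [
    [0,0,-15,0,0.2],
    [0,0,-45,0,0.4],
    [-12,-10,-66,-0.03,0.7],
    [-38,-33,-66,-0.06,1],
    [-68,-59,-66,-0.1,1],
    [-98,-85,-66,-0.14,1],
    [-126,-109,-66,-0.18,1],
    [-146,-126,-66,-0.2215,1],
    [-152.8,-131.9,-66,-0.2215,1],
    [-152.8,-131.9,-66,-0.2215,1]
  ]
}}

```text
time_s: 17.5
tcp_pos: [469.9, -304.7, 160.2]
tcp_rot: [0.0, 0.675, 0.738, 0.0]
contact_force: [-1.0, 0.5, -0.0]
grip_width: 85.5
grasp_force: 0.0
```

```bash
python3 - <<'E'
from h import *
p,d,i=snap("wrist"); inserts(i,d,p)
print(toolang()[::2],go([471.5,-303,94.5],0.093))
E
```

```text
(array([ 612. , -187.9]), 30.0, 14.5, np.float64(48.5)) n 1618 z95 [45.4 53.3] rgb [6. 6. 7.] [596   0]
(array([ 612.3, -231.3]), 44.6, 30.9, np.float64(-7.3)) n 6443 z95 [50.1 55.6] rgb [152. 130.  94.] [546  72]
(array([ 471.7, -303.3]), 45.2, 29.2, np.float64(5.4)) n 4103 z95 [53.1 55.8] rgb [106. 101.  96.] [295 185]
(array([ 603.6, -295.4]), 45.6, 32.5, np.float64(-8.0)) n 5475 z95 [49.9 55.5] rgb [ 55.  57. 103.] [502 187]
(array([ 471.20239403, -303.79099673,  160.19281147]), np.float64(0.08966757837496336)) (array([ 0.8,  0.3, 65.7]), np.float64(-0.003))
```

>>> {"method": "step_arm", "body": {
  "increments": [
    [0.7,0.3,20,0,1],
    [0.7,0.3,45,0,1],
    [0.7,0.3,60,0,1],
    [0.7,0.3,65.7,0,1],
    [0.7,0.3,65.7,0,-0.4],
    [0.7,0.3,65.7,0,-0.7],
    [0.7,0.3,65.7,0,-1],
    [0.7,0.3,65.7,0,-1],
    [0.7,0.3,65.7,0,-1],
    [0.7,0.3,65.7,0,-1]
  ]
}}

```text
time_s: 18.38
tcp_pos: [472.2, -302.8, 95.6]
tcp_rot: [0.001, 0.674, 0.739, 0.0]
contact_force: [1.6, 0.7, 3.8]
grip_width: 28.2
grasp_force: 50.3
```

```bash
python3 - <<'E'
from h import *
p,d,i=snap("top"); W=cloud(i,d)
m=(abs(W[...,0]-600)<100)&(W[...,1]>-80)&(W[...,1]<150)&(W[...,2]>20)&(W[...,2]<300)
Q=W[m]; print(Q.min(0),Q.max(0),np.percentile(Q[:,2],[50,95]), Q[Q[:,1]<0].min(0) if (Q[:,1]<0).any() else '')
E
```

```text
[500.02230253 -15.3583345   20.4217747 ] [649.92722255 149.99685495  74.92751817] [67.55385567 71.30298894] [535.63214843 -15.3583345   25.49344571]
```

Box is at y > −15 and 75 mm high; clear of the placing pose.

>>> {"method": "step_arm", "body": {
  "increments": [
    [0,0,-10,0,-1],
    [0,0,-35,0,-1],
    [8,8,-65,0.03,-1],
    [32,31,-75,0.06,-1],
    [60,58,-75,0.09,-1],
    [88,85,-75,0.13,-1],
    [116,112,-75,0.17,-1],
    [144,139,-75,0.21,-1],
    [168,162,-75,0.222,-1],
    [182.5,176,-75,0.222,-1]
  ]
}}

```text
time_s: 19.27
tcp_pos: [630.9, -101.5, 168.9]
tcp_rot: [-0.001, 0.751, 0.66, 0.0]
contact_force: [-0.0, -0.2, -4.5]
grip_width: 28.4
grasp_force: 50.4
```

```bash
python3 - <<'E'
from h import *
p,d,i=snap("wrist")
print(toolang()[::2],observe()['grip_width'],go([630.3,-104.9,95.5],-0.129))
E
```

```text
(array([632.82358307, -99.46445162, 168.85298866]), np.float64(-0.12641968883463625)) 28.298281795672462 (array([-5.9, -1.9, 73.3]), np.float64(0.003))
```

>>> {"method": "step_arm", "body": {
  "increments": [
    [-1,0,10,0,-1],
    [-1,0,28,0,-1],
    [-1,0,45,0,-1],
    [-1,0,56,0,-1],
    [-1,0,63,0,-1],
    [-1,0,67,0,-1],
    [-1,0,69,0,-1],
    [-1,0,69,0,-1],
    [-1,0,69,0,-1],
    [-1,0,69,0,-1]
  ]
}}

```text
time_s: 20.15
tcp_pos: [630.1, -105.7, 101.3]
tcp_rot: [0.001, 0.751, 0.66, 0.001]
contact_force: [0.5, -1.0, -4.0]
grip_width: 28.2
grasp_force: 50.5
```

```bash
python3 - <<'E'
from h import *
print(toolang()[::2],observe()['grip_width'],go([630.3,-104.9,95.5],-0.129))
E
```

```text
(array([ 630.08768418, -105.73703748,  101.29233017]), np.float64(-0.1295257640246413)) 28.24448167220503 (array([0.9, 0.1, 5.8]), np.float64(-0.001))
```

Lower, release, then lift to an overview pose.

>>> {"method": "step_arm", "body": {
  "increments": [
    [0.8,0,2,0,-1],
    [0.8,0,3.5,0,-1],
    [0.8,0,4.6,0,-1],
    [0.8,0,5.2,0,-1],
    [0.8,0,5.6,0,-1],
    [0.8,0,5.7,0,-1],
    [0.8,0,5.7,0,-1],
    [0.8,0,5.7,0,-0.3],
    [0.8,0,5.7,0,-0.1],
    [0.8,0,5.7,0,0.1]
  ]
}}

```text
time_s: 20.98
tcp_pos: [630.2, -104.9, 94.8]
tcp_rot: [0.001, 0.751, 0.66, 0.0]
contact_force: [0.1, -0.6, 0.4]
grip_width: 46.8
grasp_force: 0.0
```

>>> {"method": "step_arm", "body": {
  "increments": [
    [0,0,-15,0,0.2],
    [0,0,-45,0,0.4],
    [0,0,-80,0,0.6],
    [-5,-10,-115,0,1],
    [-15,-25,-150,0,1],
    [-25,-40,-185,0,1],
    [-40,-60,-215,0,1],
    [-50,-70,-230,0,1],
    [-50,-70,-230,0,1],
    [-50,-70,-230,0,1]
  ]
}}

```text
time_s: 21.82
tcp_pos: [554.0, -145.7, 325.6]
tcp_rot: [0.001, 0.752, 0.659, 0.001]
contact_force: [0.6, 0.9, -0.6]
grip_width: 85.1
grasp_force: 0.0
```

```bash
python3 - <<'E'
from h import *
p,d,i=snap("wrist","w9.png"); inserts(i,d,p); carrier(i,d,p)
print(toolang()[::2],observe()['grip_width'])
E
```

```text
(array([ 628.9, -106. ]), 43.8, 29.7, np.float64(-7.6)) n 1480 z95 [52.9 55.7] rgb [148. 142. 134.] [369  96]
(array([ 620.8, -169.1]), 45.3, 30.4, np.float64(-7.3)) n 1374 z95 [52.4 55.9] rgb [98.5 95.  90. ] [367 158]
(array([ 612.4, -231.4]), 44.9, 29.5, np.float64(-7.1)) n 1187 z95 [52.5 56.1] rgb [149. 130. 108.] [364 214]
(array([ 603.4, -295.7]), 47.1, 30.3, np.float64(-7.5)) n 1139 z95 [50.8 55.9] rgb [ 92.  93. 121.] [361 266]
carrier (array([ 619. , -192.9]), 270.3, 52.6, np.float64(-7.3)) n 1780 z 12.31699308866257
(array([ 553.96668558, -145.26216345,  324.06524436]), np.float64(-0.12999939222597454)) 85.39505473343642
```

View pics/w9.png

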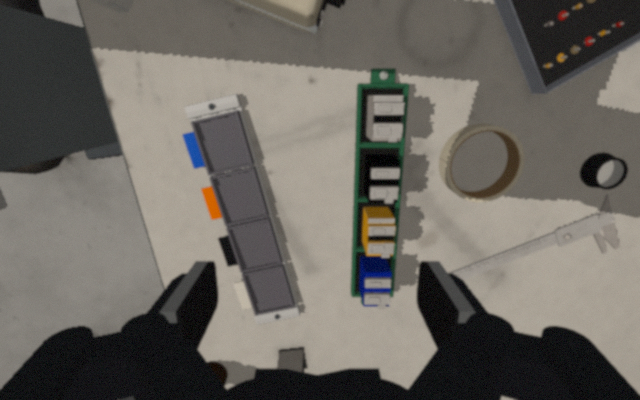

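The final picture shows light (385,115), black (380,175), orange (378,232) and blue (376,280). All four are upright in their pockets, about 2 mm from centre and aligned with the carrier, and the gripper is clear of them.

```bash
python3 -c "
from h import *
print(job.finish_job())"
```

```text
the job is handed in; nothing more can be done
None
```

The four inserts are in the carrier in reverse order (light, black, orange, blue from left to right), each upright about 2 mm from its pocket's centre and let go of; the bottles and tape roll were not moved, and the job is handed in.

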